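Read the top tag in the leaning hopper with the touch reader

TASK

Take the touch reader out of its cradle and read the tag at the front of the hopper's stack: aim the reader squarely at the middle of the tag, press its sprung nose gently onto it until the nose is about half-way in, and hold it steady there for a good second. Then lay the reader back in its cradle the way it lay, let go, and leave the glue stick, the tape and the flat carton where they are.

Things in the scene. Friction and masses are not known exactly. Their poses are not given: they have to be found in the camera images.
- reader_center (a point): centre (mid-length, mid-height) of the touch reader: a loose straight grey bar, barrel 150 long x 30 wide x 30 high mm, black ribs round its middle, 0.14 to 0.24 kg, sprung round nose 20 mm in diameter at one end. Grip it here across its 30 mm width, between the cradle's saddles (90 mm apart). Its x axis runs along the barrel towards the nose; z is up while it lies in the cradle
- reader_tip (a point): front end of the reader's nose while the nose is fully out: 115 mm from reader_center along the reader's x axis; the nose stands 40 mm out of the barrel (a 25 mm wide collar covers the first 6 mm). Same axes as reader_center
- reader_nose (a joint): how far the sprung nose is pushed in: 0 m fully out, 0.008 m at its stop. It takes 1.5 N to start and 5.5 N to push fully in (0.5 N per mm). The reader reads between 0.0015 and 0.007 m
- reader: the reader as a whole; origin under its middle on its underside, 15 mm below reader_center, same axes
- cradle_rest (a point): where reader_center is when the reader lies in the fixed black cradle: 47 mm above the desk. Base 150 x 66 x 8 mm; two saddles, 52 mm before and behind this point, floors 32 mm above the desk, cheeks flaring from about 35 mm apart to 44 mm at 51 mm above the desk. Its x axis is the way the nose points when the reader lies there
- cradle: the cradle; origin under its middle on the desk, same axes as cradle_rest
- window (a point): centre of the hopper's open mouth, 82 wide x 66 mm high inside, at the front of its magazine. x points straight into the mouth, square to the tags (ahead and downwards: the magazine leans back by 15 to 37 degrees); y along the mouth's width, z along its height. The front tag is parallel to the mouth and centred on it, 4 to 24 mm deeper along x: not measured, to be felt or seen
- hopper: the hopper, fixed; origin under its middle on the desk. Two dark steel cheeks (112 mm over all, 115 mm high) hold an aluminium magazine 90 wide x 74 high x 60 mm deep, its pivot 100 mm up, the mouth's centre 30 mm from the pivot. In it a stack of white tags with black bars in their middle; how deep the front one lies depends on how many are left. It does not give way under a gentle press
- glue_c (a point): centre of a white glue stick with red cap, standing, 26 mm diameter, 92 mm high, loose bystander
- tape_c (a point): centre of a brown roll of tape lying flat, 92 mm across, 48 mm high, loose bystander
- carton_c (a point): centre of a flat white carton, 124 x 58 x 26 mm, loose bystander
- tray_red: lowest of four stacked letter trays in front of the robot, fixed, not part of the job but in the way: origin under its middle on the desk, 330 mm (ahead of the robot) x 269 mm (across). With the papers on the top tray the stack is 230 mm high, and the papers stick out up to 50 mm on the left side: carry the reader above or round it
Not all that is in view belongs to the job. There is more than one size of the hopper; the job needs the larger.

How it is judged:
By the outcome, as a careful person would: the job done as asked, in the order asked, and still so for the second after the job is handed in, with the robot touching nothing.
It also fails if it takes over 64 s, if anything falls off the work surface, if the arm or the gripper's body presses on something with over 40 N, if the wrist force passes 120 N, or if a joint passes its speed limit or range.

ROBOT

A 6-joint arm with a two-finger parallel gripper is mounted at the origin on a cart in front of the work surface, level with it; the furniture and walls round the work are solid. World frame = base frame: x ahead of the robot, y to its left, z up, the work surface at z = 0. Lengths are in m, angles in rad, forces in N, time in s.
With the tool pointing down it reaches from about 0.35 to 0.85 m from the base axis. Payload 8.1 kg.
Tool frame: the origin (TCP) lies midway between the tips of the shut fingers; the grasp point (between the pads) lies 19 mm behind it; z points along the fingers, y is the direction in which the jaws open and shut (so a half turn about z gives the same grasp; the last joint's range is limited). The gripper opens to 93 mm and grips with 3 to 60 N. Pads are 15 mm wide; open, the fingers measure 128 mm over their backs; the gripper's body (75 mm by 188 mm) begins 65 mm behind the grasp point.
Start: joints at [1.109, 0.13, 1.488, -0, 1.523, -0.085], TCP at [0.221, 0.558, 0.219] pointing down, gripper open.
Joint ranges: [-2.96, 2.96], [-0.89, 2.26], [0.02, 2.5], [-1.34, 4.48], [0, 2.73], [-2.66, 2.66]. Speed limits (rad/s): [2.39, 2.39, 2.79, 3.14, 3.14, 3.14].

INTERFACE

Orientations are given as a rotation vector (axis times angle).
In Python, from plant import robot gives the robot as it stands. The module is installed in compiled form; this text tells all that it offers.
- The arm moves only by the shell command python3 -m pendant 'ROWS' [FORCE]. ROWS is JSON, a list of rows, each an object with "translation": the shift along the tool's x, y, z in mm, a list of three; "twist": the turn, a rotation vector about the tool's x, y, z in rad, a list of three; "grip": the opening, from -1 (shut) to 1 (fully open). A call has exactly 10 rows; each row shifts and turns the pose as measured when the row begins, along the tool's axes as they then stand; what a row does not reach is not made up. A row lasts 1/10 s, in which the tool goes at most 50 mm and 8.59 degrees, less where a joint would pass 70% of its speed; a pose out of reach is approached as far as the arm can. A call is refused whole if a number of a shift passes 50 or a number of a turn 0.15, either way. A call with a gripper value outside its range is refused whole. The fingers move at their own pace and stop on an object; FORCE is the grip in N (left out, the last holds). Time passes only in rows, so rows that do not move let the fingers close, or fill a call up. It gives the time, the measured TCP pose, the force and the opening at its end, in the units of the state.
- robot.read_state(): the state, without advancing time (a new reading comes with each control period).
- robot.read_camera(name): name is "side" or "top" or "wrist"; returns (picture, depth): 420x560x3 uint8, red, green, blue; 420x560 float32, m along the optical axis (not along the pixel's ray), 0 where there is no reading.
- robot.camera_info(name): a dict with "vertical_fov" (degrees; the focal length in pixels is half the picture's height over the tangent of half this angle, whatever the lens; pixels are square), "cx", "cy" (the principal point, pixels), "cam_to_world" (4x4, takes a point from camera to world coordinates). Camera axes: x right, y up, looking along -z (the intrinsics and any distortion apply to the point x, -y, -z); pixel columns grow to the right and rows downward; lengths in m; the calibration is good to about 2 mm. A picture is of the moment at which its call begins: read the wrist's pose just before it. camera_info takes no time and is no camera call; for the wrist camera it gives the pose at the moment of the call.
- robot.close_job(): hands the job in, once; it reports no verdict.
The state is a dict: "t": time; "q": joint angles; "dq": joint speeds; "joint_torque": joint torques, N m; "tool_pos": TCP position; "orientation": TCP orientation; "force": force on the tool from outside, world axes, zero at the start; "wrist_torque": the same for the moment, N m; "opening": finger opening in m.
Only numpy, scipy, OpenCV 4.12 (cv2) and the standard library are available. Lean on these libraries where they do the work, as an engineer would, in place of code of your own. Each camera call takes 0.05 s, during which the arm holds its last target. There are 200 camera calls.

## Working session

There is one attempt and no reset: what is moved stays moved. The work goes in short steps, Python scripts to look and compute and a shell command to move; the robot and the scene stay as the last step left them, time stands still between calls to the robot, and variables do not carry over. Pictures are saved under pics/ and viewed, about 8 in all and at most 12, crops included, and the job is handed in when it is done.

```bash
mkdir -p pics
cat > h.py <<'E'
import numpy as np, cv2
from scipy.spatial.transform import Rotation as R
from plant import robot
def shot(name, png=None):
    info=robot.camera_info(name); im,d=robot.read_camera(name)
    if png: cv2.imwrite('pics/'+png,im[:,:,::-1])
    np.savez('/tmp/'+name+'.npz',im=im,d=d,T=info['cam_to_world'],f=210/np.tan(np.radians(info['vertical_fov'])/2),cx=info['cx'],cy=info['cy'])
    return im,d,info
def load(name): return np.load('/tmp/'+name+'.npz')
def cloud(c):
    d=c['d'];v,u=np.mgrid[:d.shape[0],:d.shape[1]]
    p=np.stack([(u-c['cx'])/c['f']*d,-(v-c['cy'])/c['f']*d,-d],-1)
    T=c['T'];w=p@T[:3,:3].T+T[:3,3]; w[d<=0]=np.nan; return w
def ray(c,u,v,z):
    T=c['T'];r=T[:3,:3]@np.array([(u-c['cx'])/c['f'],-(v-c['cy'])/c['f'],-1]);o=T[:3,3]
    return o+r*(z-o[2])/r[2]
E
python3 - <<'E'
from h import *
for n in ['side','top','wrist']:
    im,d,i=shot(n,n+'0.png'); print(n,{k:(np.round(v,3).tolist() if k=='cam_to_world' else v) for k,v in i.items()}, (d>0).mean())
print(robot.read_state())
a=cv2.imread('pics/side0.png');b=cv2.imread('pics/top0.png')
E
```

```text
side {'vertical_fov': 44.26328217344331, 'cx': 279.6061904461885, 'cy': 205.23062128235793, 'cam_to_world': [[-0.995, -0.067, 0.069, 0.646], [0.093, -0.485, 0.87, 1.279], [-0.025, 0.872, 0.489, 0.823], [0.0, 0.0, 0.0, 1.0]]} 0.8555442176870748
top {'vertical_fov': 48.87248336890462, 'cx': 284.0072882078618, 'cy': 207.23170885651814, 'cam_to_world': [[-0.004, 0.998, -0.055, 0.497], [-1.0, -0.004, -0.008, -0.017], [-0.009, 0.055, 0.998, 1.184], [0.0, 0.0, 0.0, 1.0]]} 0.996203231292517
wrist {'vertical_fov': 62.019781890730506, 'cx': 281.2875371751551, 'cy': 209.8368437853935, 'cam_to_world': [[0.367, -0.898, -0.243, 0.154], [0.93, 0.354, 0.098, 0.584], [-0.002, -0.262, 0.965, 0.384], [0.0, 0.0, 0.0, 1.0]]} 0.9964115646258503
{'t': 0.15, 'q': array([ 1.10860570e+00,  1.31024404e-01,  1.48903627e+00,  6.10835426e-06,
        1.52304905e+00, -8.54442982e-02]), 'dq': array([ 1.05932914e-03, -2.21630129e-03, -2.72806660e-03, -4.33651353e-04,
       -9.84296224e-05, -1.23375614e-03]), 'joint_torque': array([ 8.14138020e-04, -5.60474253e+01, -4.92335844e+01,  7.67677766e-02,
        3.04193760e-02, -1.26286277e-04]), 'tool_pos': array([0.2205322 , 0.5575022 , 0.21780259]), 'orientation': array([-5.88220432e-01, -3.08560879e+00,  2.29134152e-03]), 'force': array([-0.20044618, -0.53071033,  0.05183368]), 'wrist_torque': array([-0.01127935, -0.04164215, -0.03749393]), 'opening': 0.09321922261727396}
```

View pics/top0.png

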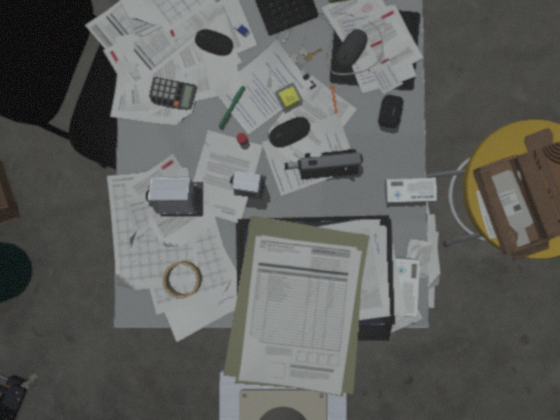

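View pics/side0.png

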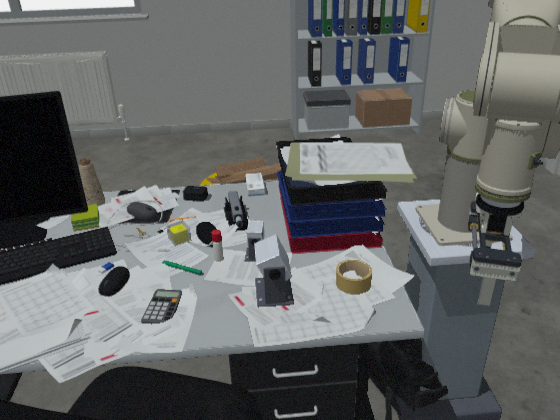

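Run:
```python
from h import *
t=cv2.imread('pics/top0.png');s=cv2.imread('pics/side0.png');w=cv2.imread('pics/wrist0.png')
A=cv2.resize(t[130:225,130:370],(800,317),interpolation=cv2.INTER_CUBIC)
B=cv2.resize(s[180:310,190:330],(305,283),interpolation=cv2.INTER_CUBIC)
C=cv2.resize(w,(377,283)); D=np.zeros((283,118,3),np.uint8)
m=np.vstack([A,np.hstack([B,C,D])]);cv2.imwrite('pics/m1.png',cv2.convertScaleAbs(m,alpha=1.5))
c=load('top');P=cloud(c)
for (u,v) in [(325,162),(345,158),(300,163),(290,165),(172,180),(172,190),(172,200),(172,208),(155,193),(190,193),(195,200),(247,184),(182,265),(242,138),(410,190),(405,280),(300,240)]:
    print(u,v,np.round(P[v,u],3))
c=load('side');P=cloud(c)
print('side')
for (u,v) in [(265,252),(272,240),(272,260),(272,290),(283,268),(255,240),(235,205),(237,220),(254,245)]:
    print(u,v,np.round(P[v,u],3))
```

```text
325 162 [ 0.669 -0.108  0.064]
345 158 [ 0.68  -0.157  0.06 ]
300 163 [ 0.668 -0.047  0.06 ]
290 165 [ 0.663 -0.022  0.057]
172 180 [0.62  0.251 0.124]
172 190 [0.596 0.248 0.134]
172 200 [0.572 0.246 0.142]
172 208 [0.558 0.263 0.073]
155 193 [0.589 0.286 0.137]
190 193 [0.59 0.21 0.12]
195 200 [0.575 0.201 0.107]
247 184 [0.613 0.08  0.092]
182 265 [0.416 0.254 0.003]
242 138 [0.723 0.092 0.095]
410 190 [ 0.603 -0.322  0.03 ]
405 280 [ 0.384 -0.294  0.075]
300 240 [ 0.482 -0.042  0.218]
side
265 252 [0.604 0.272 0.133]
272 240 [0.584 0.235 0.141]
272 260 [0.59  0.304 0.131]
272 290 [0.594 0.316 0.053]
283 268 [0.566 0.308 0.109]
255 240 [0.623 0.134 0.079]
235 205 [ 0.673 -0.092  0.062]
237 220 [ 0.669 -0.017  0.054]
254 245 [0.628 0.217 0.118]
```

View pics/m1.png

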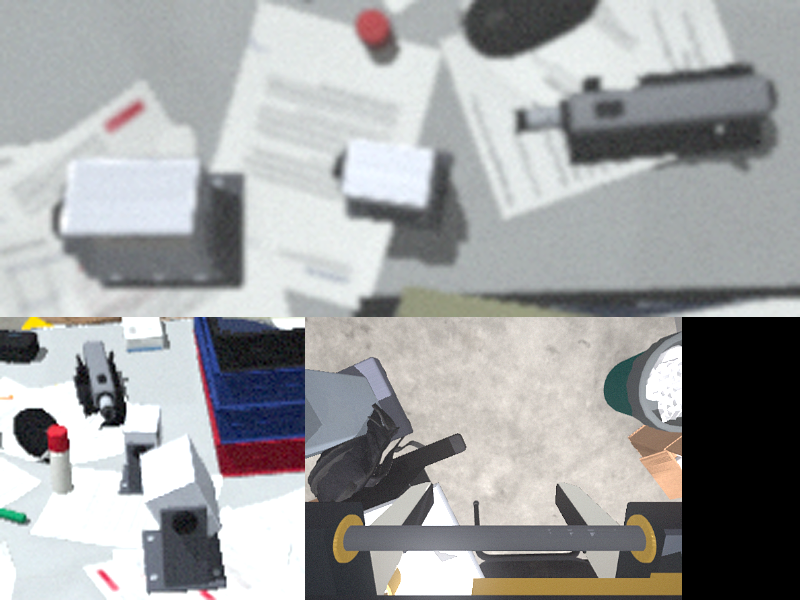

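Look-alikes: the grey bar with nose in the black cradle at top (325,162) is the reader. The mice at (290,131), (213,41) and (350,50) are not. The larger hopper is at (172,193) and the smaller one at (247,184). I choose the reader at (325,162) and the hopper at (172,193), and the crop confirms both. The magazine's top slopes down towards +x, so the mouth faces the robot. I'll look at it with the wrist camera next.

```bash
cat >> h.py <<'E'
def Rt(xr,zr):
    z=np.array(zr,float);z/=np.linalg.norm(z);x=np.array(xr,float);x-=z*(x@z);x/=np.linalg.norm(x)
    return np.column_stack([x,np.cross(z,x),z])
def plan(p,Rg,n):
    s=robot.read_state();R0=R.from_rotvec(s['orientation']).as_matrix()
    w=R.from_matrix(R0.T@Rg).as_rotvec();e=R.from_rotvec(w/n).as_matrix()
    S=sum(np.linalg.matrix_power(e,k) for k in range(n))
    v=np.linalg.solve(S,R0.T@(np.array(p)-s['tool_pos']))
    print('n',n,'v mm/row',np.round(v*1000,1).tolist(),'w/row',np.round(w/n,4).tolist(),'| t',round(s['t'],2),'tcp',np.round(s['tool_pos'],4),'F',np.round(s['force'],1),'op',round(s['opening'],4))
E
python3 - <<'E'
from h import *
c=np.radians(35)
plan([.45,.25,.20],Rt([-np.cos(c),0,-np.sin(c)],[np.sin(c),0,-np.cos(c)]),10)
P=cloud(load('top')); m=(P[...,2]>.19)&(P[...,2]<.26)&(P[...,0]>.1)
q=P[m];print('stack ext',np.percentile(q[:,0],[1,99]),np.percentile(q[:,1],[.5,99.5]),np.percentile(q[:,2],99))
E
```

```text
n 10 v mm/row [-27.9, -25.6, 9.3] w/row [-0.0116, -0.0604, -0.0364] | t 0.15 tcp [0.2205 0.5575 0.2178] F [-0.2 -0.5  0.1] op 0.0932
stack ext [0.17826463 0.52825659] [-0.2527576   0.11056265] 0.22796705315466873
```

```bash
python3 -m pendant '[{"translation":[-28,-26,9],"twist":[-0.012,-0.06,-0.036],"grip":1},{"translation":[-28,-26,9],"twist":[-0.012,-0.06,-0.036],"grip":1},{"translation":[-28,-26,9],"twist":[-0.012,-0.06,-0.036],"grip":1},{"translation":[-28,-26,9],"twist":[-0.012,-0.06,-0.036],"grip":1},{"translation":[-28,-26,9],"twist":[-0.012,-0.06,-0.036],"grip":1},{"translation":[-28,-26,9],"twist":[-0.012,-0.06,-0.036],"grip":1},{"translation":[-28,-26,9],"twist":[-0.012,-0.06,-0.036],"grip":1},{"translation":[-28,-26,9],"twist":[-0.012,-0.06,-0.036],"grip":1},{"translation":[-28,-26,9],"twist":[-0.012,-0.06,-0.036],"grip":1},{"translation":[-28,-26,9],"twist":[-0.012,-0.06,-0.036],"grip":1}]'
python3 - <<'E'
from h import *
print(robot.read_state()['q'])
shot('wrist','w1.png')
E
```

```text
t: 1.15
tool_pos: [0.4544, 0.2377, 0.1985]
orientation: [-0.025, 2.516, -0.002]
force: [-0.1, -0.6, 0.4]
opening: 0.0928
[ 0.63606844 -0.62978962  2.29180825 -0.4229549   0.99416526 -0.81016143]
```

View pics/w1.png

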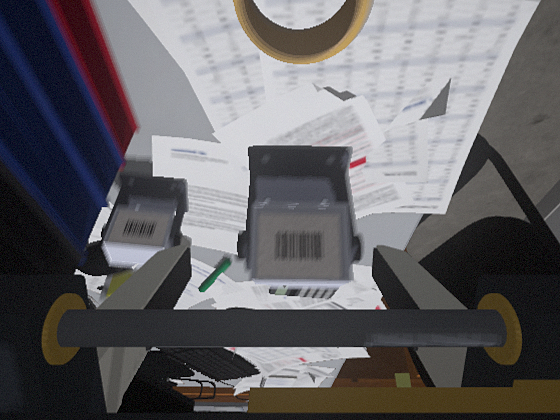

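The image is upside down, with the robot side at the top. The large hopper's mouth spans about (248-352, 200-280), the front tag's bars are at (300,246), and the small hopper is at (140,225). Next I fit planes to the depth.

Run:
```python
from h import *
c=load('wrist');P=cloud(c);im=c['im']
def fit(q):
    q=q[~np.isnan(q[:,0])];m=np.median(q,0)
    for _ in range(4):
        u,s,vt=np.linalg.svd(q-q.mean(0),full_matrices=False);n=vt[2];r=(q-q.mean(0))@n
        cen=q.mean(0);q=q[abs(r)<max(.0015,2*r.std())]
    n=n*np.sign(n[0]) if n[0] else n
    return cen,n,r.std()
cen,n,s=fit(P[225:268,268:335].reshape(-1,3));print('tag',cen,n,s,'pitch',np.degrees(np.arcsin(-n[2])),'yaw',np.degrees(np.arctan2(n[1],n[0])))
# bars centroid
hsv=cv2.cvtColor(im,cv2.COLOR_RGB2GRAY)
for (a,b,cc,d) in [(215,275,262,342)]:
    g=hsv[a:b,cc:d];v,u=np.nonzero(g<70);print('gray',np.percentile(g,[2,10,50,90]),'bars',u.min()+cc,u.max()+cc,v.min()+a,v.max()+a,u.mean()+cc,v.mean()+a)
# signed dist from tag plane along n; column profile at several u
for u in [244,248,252,300,346,350,354]:
    print('col',u,[(v,round(1000*float((P[v,u]-cen)@n),1),round(float(P[v,u,2]),3)) for v in range(190,296,5)])
for v in [230,250]: print('row',v,[(u,round(1000*float((P[v,u]-cen)@n),1)) for u in list(range(240,266,2))+list(range(334,362,2))])
cv2.imwrite('pics/w1c.png',cv2.resize(cv2.convertScaleAbs(im[135:300,225:375,::-1],alpha=1.6),(727,800*165//165)[:2] if 0 else (545,600),interpolation=cv2.INTER_CUBIC))
```

```text
tag [0.5829734  0.2586901  0.10578987] [ 9.21909894e-01  2.91513706e-04 -3.87404261e-01] 0.0006484455220583548 pitch 22.793081074423625 yaw 0.018117285203589635
gray [ 63.  72. 104. 109.] bars 278 320 233 258 301.9948586118252 245.81233933161954
col 244 [(190, 69.6, 0.005), (195, 82.2, 0.002), (200, 92.7, 0.001), (205, 99.4, 0.002), (210, 107.3, 0.003), (215, 118.5, 0.002), (220, 128.8, 0.002), (225, 138.8, 0.003), (230, -0.4, 0.092), (235, -3.7, 0.099), (240, -7.2, 0.105), (245, -4.9, 0.109), (250, -2.0, 0.111), (255, 2.7, 0.113), (260, 232.7, -0.001), (265, 246.5, -0.001), (270, 261.5, -0.0), (275, 276.4, 0.0), (280, 294.7, -0.0), (285, 305.9, 0.002), (290, 320.5, 0.004), (295, 340.7, 0.004)]
col 248 [(190, 69.0, 0.005), (195, 76.5, 0.006), (200, -0.1, 0.064), (205, -4.5, 0.072), (210, -7.1, 0.078), (215, -9.3, 0.084), (220, -11.6, 0.09), (225, -13.4, 0.096), (230, -17.1, 0.102), (235, -18.9, 0.108), (240, -20.3, 0.113), (245, -17.1, 0.115), (250, -9.2, 0.115), (255, -1.3, 0.115), (260, 8.2, 0.115), (265, 16.7, 0.115), (270, 260.1, 0.0), (275, 277.2, -0.0), (280, 291.8, 0.001), (28
[... 2381 characters left out ...]
-0.4), (244, -0.4), (246, -15.7), (248, -17.1), (250, -16.8), (252, -6.2), (254, -22.4), (256, -21.9), (258, -10.9), (260, 1.6), (262, -0.0), (264, 0.4), (334, 0.4), (336, 0.8), (338, 1.1), (340, 1.2), (342, 1.9), (344, -8.6), (346, -17.3), (348, -22.6), (350, -22.1), (352, -15.4), (354, -14.9), (356, -14.6), (358, 150.5), (360, 149.0)]
row 250 [(240, -2.5), (242, -3.6), (244, -2.0), (246, -8.7), (248, -9.2), (250, -7.6), (252, 4.5), (254, -22.3), (256, -21.9), (258, 2.2), (260, 0.7), (262, -0.9), (264, -0.2), (334, -0.0), (336, 0.5), (338, -0.2), (340, 0.9), (342, 6.2), (344, -5.3), (346, -15.6), (348, -22.0), (350, -23.4), (352, -21.2), (354, -11.5), (356, -12.0), (358, -4.2), (360, -4.4)]
```

View pics/w1c.png

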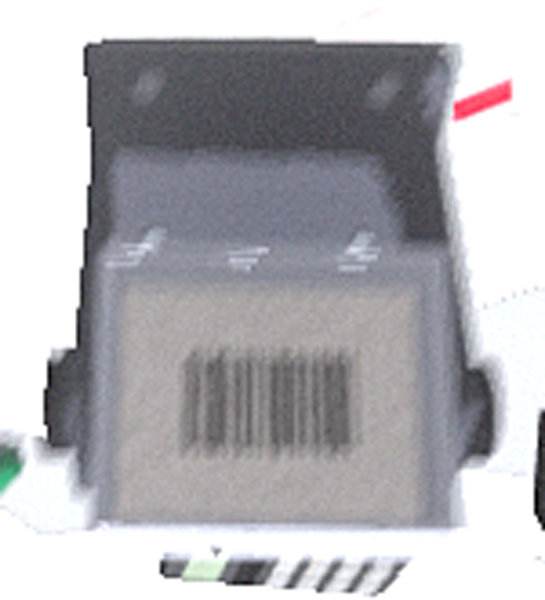

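Run:
```python
from h import *
P=cloud(load('wrist'));n=np.array([np.cos(np.radians(22.8)),0,-np.sin(np.radians(22.8))]);cen=np.array([.583,.2587,.1058])
d=(P-cen)@n;m=(abs(d+.022)<.002)&(abs(P[...,1]-.25)<.08);m[:195]=0;m[285:]=0
q=P[m];print('rim y',np.percentile(q[:,1],[1,99]),'h',np.percentile(q@np.array([.3875,0,.9219]),[1,99]),q[:,2].min(),q[:,2].max())
print('bars ctr',P[243:248,297:302].reshape(-1,3).mean(0))
# reader axis from top view depth, z .052-.07 near
T=load('top');Q=cloud(T);m=(Q[...,2]>.055)&(Q[...,2]<.075)&(abs(Q[...,0]-.67)<.06)&(Q[...,1]>-.21)&(Q[...,1]<.02)
q=Q[m];mu=q.mean(0);u,s,vt=np.linalg.svd((q-mu)[:,:2],full_matrices=False);print('reader',len(q),mu,vt[0],np.percentile((q-mu)[:,:2]@vt[0],[1,99]),np.median(q[:,2]))
r=np.radians(97)
plan([.55,.12,.33],Rt([np.cos(r+.8),np.sin(r+.8),0],[0,0,-1]),10)
```

```text
rim y [0.21237104 0.30324713] h [0.28354589 0.35728462] 0.07639320663380422 0.1463315908038645
bars ctr [nan nan nan]
reader 777 [ 0.67173551 -0.11774545  0.06089744] [-0.09494104  0.9954829 ] [-0.07794747  0.10449557] 0.06107111990601766
n 10 v mm/row [-16.4, -7.7, -8.5] w/row [0.0199, 0.0609, 0.0648] | t 1.2 tcp [0.4567 0.2343 0.1989] F [ 1.5 -1.8 -0.7] op 0.0929
```

```bash
python3 -m pendant '[{"translation":[-16,-8,-8.5],"twist":[0.02,0.061,0.065],"grip":1},{"translation":[-16,-8,-8.5],"twist":[0.02,0.061,0.065],"grip":1},{"translation":[-16,-8,-8.5],"twist":[0.02,0.061,0.065],"grip":1},{"translation":[-16,-8,-8.5],"twist":[0.02,0.061,0.065],"grip":1},{"translation":[-16,-8,-8.5],"twist":[0.02,0.061,0.065],"grip":1},{"translation":[-16,-8,-8.5],"twist":[0.02,0.061,0.065],"grip":1},{"translation":[-16,-8,-8.5],"twist":[0.02,0.061,0.065],"grip":1},{"translation":[-16,-8,-8.5],"twist":[0.02,0.061,0.065],"grip":1},{"translation":[-16,-8,-8.5],"twist":[0.02,0.061,0.065],"grip":1},{"translation":[-16,-8,-8.5],"twist":[0.02,0.061,0.065],"grip":1}]'
python3 - <<'E'
from h import *
r=np.radians(95.5)
plan([.67,-.10,.23],Rt([np.cos(r),np.sin(r),0],[0,0,-1]),9)
E
```

```text
t: 2.2
tool_pos: [0.5439, 0.1107, 0.3254]
orientation: [-1.028, -2.936, 0.005]
force: [-0.1, 0.5, -1.1]
opening: 0.0927
n 9 v mm/row [-28.2, 0.1, 10.2] w/row [-0.0027, -0.0024, 0.089] | t 2.2 tcp [0.5439 0.1107 0.3254] F [-0.1  0.5 -1.1] op 0.0927
```

```bash
python3 -m pendant '[{"translation":[-28,0,10],"twist":[-0.003,-0.002,0.089],"grip":1},{"translation":[-28,0,10],"twist":[-0.003,-0.002,0.089],"grip":1},{"translation":[-28,0,10],"twist":[-0.003,-0.002,0.089],"grip":1},{"translation":[-28,0,10],"twist":[-0.003,-0.002,0.089],"grip":1},{"translation":[-28,0,10],"twist":[-0.003,-0.002,0.089],"grip":1},{"translation":[-28,0,10],"twist":[-0.003,-0.002,0.089],"grip":1},{"translation":[-28,0,10],"twist":[-0.003,-0.002,0.089],"grip":1},{"translation":[-28,0,10],"twist":[-0.003,-0.002,0.089],"grip":1},{"translation":[-28,0,10],"twist":[-0.003,-0.002,0.089],"grip":1},{"translation":[0,0,0],"twist":[0,0,0],"grip":1}]'
python3 - <<'E'
from h import *
im,d,i=shot('wrist','w2.png');print(robot.read_state()['q'])
P=cloud(load('wrist'))
m=(P[...,2]>.056)&(P[...,2]<.068)&(abs(P[...,0]-.67)<.06)&(P[...,1]>-.23)&(P[...,1]<.03)
q=P[m];mu=q.mean(0);u,s,vt=np.linalg.svd((q-mu)[:,:2],full_matrices=False);a=vt[0]*np.sign(vt[0][1]);b=np.array([-a[1],a[0]])
al=(q-mu)[:,:2]@a;ac=(q-mu)[:,:2]@b
print(len(q),mu,a,np.percentile(al,[.5,99.5]),np.percentile(ac,[1,99]))
for k in np.arange(-.1,.12,.01):
    s=(al>k)&(al<k+.01)
    if s.sum()>5: print(round(k,2),s.sum(),np.round(np.percentile(ac[s],[3,97]),4),np.round(np.median(q[s,2]),4))
plan([.67,-.10,.2],Rt([a[0],a[1],0],[0,0,-1]),1)
E
```

```text
t: 3.2
tool_pos: [0.6706, -0.1113, 0.2226]
orientation: [-2.152, -2.276, -0.001]
force: [-0.4, 0.8, -1.4]
opening: 0.0928
[-0.24066231  0.35178435  1.22276825  0.00610072  1.57450435 -0.30039313]
4921 [ 0.67553192 -0.10951519  0.06166237] [-0.09631836  0.99535058] [-0.0860873   0.10242508] [-0.01455679  0.01462362]
-0.09 108 [-0.0118  0.0117] 0.0605
-0.08 265 [-0.0139  0.0137] 0.0621
-0.07 277 [-0.0139  0.0139] 0.0621
-0.06 275 [-0.0144  0.0143] 0.0621
-0.05 286 [-0.0142  0.0137] 0.0621
-0.04 290 [-0.0139  0.0139] 0.0622
-0.03 294 [-0.0141  0.0141] 0.0623
-0.02 304 [-0.0144  0.0139] 0.062
-0.01 313 [-0.0144  0.0135] 0.0621
-0.0 322 [-0.0139  0.0141] 0.0621
0.01 326 [-0.0141  0.0138] 0.0621
0.02 329 [-0.0144  0.014 ] 0.0625
0.03 343 [-0.0145  0.0136] 0.0628
0.04 351 [-0.0136  0.0139] 0.0624
0.05 356 [-0.0137  0.0138] 0.0621
0.06 272 [-0.0126  0.0122] 0.0598
0.07 49 [-0.0061  0.0041] 0.0566
0.08 39 [-0.0043  0.0039] 0.0567
0.09 68 [-0.0047  0.0051] 0.0567
0.1 54 [-0.0049  0.005 ] 0.0569
n 1 v mm/row [9.4, -0.1, 23.6] w/row [-0.0052, -0.0081, -0.0367] | t 3.25 tcp [ 0.6708 -0.1095  0.2235] F [-0.3  0.8 -0.1] op 0.0929
```

View pics/w2.png

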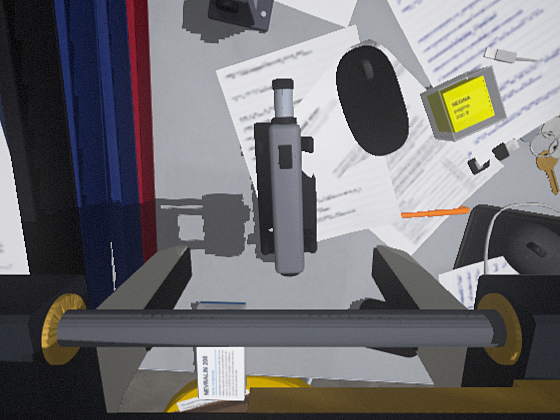

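The reader lies in its cradle with the barrel at (287,200) and the nose tip at (283,82), pointing +y. From the depth, the barrel is 150 mm long, the nose stands out about 40 mm, and the top is at z=0.062, all as described.

```bash
cat > g.py <<'E'
from h import *
import sys
a=np.array([-.0963,.9954,0])
plan([.6766,-.1205,float(sys.argv[1])],Rt(a,[0,0,-1]),int(sys.argv[2]))
E
python3 g.py .07 8
```

```text
n 8 v mm/row [-1.5, 0.7, 19.2] w/row [-0.0006, -0.001, -0.0046] | t 3.25 tcp [ 0.6708 -0.1095  0.2235] F [-0.3  0.8 -0.1] op 0.0929
```

```bash
python3 -m pendant '[{"translation":[-1.5,0.7,19],"twist":[-0.0006,-0.001,-0.0046],"grip":1},{"translation":[-1.5,0.7,19],"twist":[-0.0006,-0.001,-0.0046],"grip":1},{"translation":[-1.5,0.7,19],"twist":[-0.0006,-0.001,-0.0046],"grip":1},{"translation":[-1.5,0.7,19],"twist":[-0.0006,-0.001,-0.0046],"grip":1},{"translation":[-1.5,0.7,19],"twist":[-0.0006,-0.001,-0.0046],"grip":1},{"translation":[-1.5,0.7,19],"twist":[-0.0006,-0.001,-0.0046],"grip":1},{"translation":[-1.5,0.7,19],"twist":[-0.0006,-0.001,-0.0046],"grip":1},{"translation":[-1.5,0.7,19],"twist":[-0.0006,-0.001,-0.0046],"grip":1},{"translation":[0,0,0],"twist":[0,0,0],"grip":1},{"translation":[0,0,0],"twist":[0,0,0],"grip":1}]'; python3 g.py .028 5
```

```text
t: 4.25
tool_pos: [0.6803, -0.1082, 0.073]
orientation: [2.081, 2.35, 0.011]
force: [0.3, -0.5, 1.0]
opening: 0.0931
n 5 v mm/row [-2.4, -1.0, 9.0] w/row [0.0013, -0.0005, 0.0049] | t 4.25 tcp [ 0.6803 -0.1082  0.073 ] F [ 0.3 -0.5  1. ] op 0.0931
```

```bash
python3 -m pendant '[{"translation":[-6,-2.5,9],"twist":[0.002,0,0.006],"grip":1},{"translation":[-5,-2,9],"twist":[0.002,0,0.006],"grip":1},{"translation":[-2,-1,7],"twist":[0.002,0,0.005],"grip":1},{"translation":[0,0,5],"twist":[0,0,0.004],"grip":1},{"translation":[0,0,0],"twist":[0,0,0],"grip":1},{"translation":[0,0,0],"twist":[0,0,0],"grip":1},{"translation":[0,0,0],"twist":[0,0,0],"grip":1},{"translation":[0,0,0],"twist":[0,0,0],"grip":1},{"translation":[0,0,0],"twist":[0,0,0],"grip":1},{"translation":[0,0,0],"twist":[0,0,0],"grip":1}]'; for i in 1 2 3; do python3 g.py .028 4; done
```

```text
t: 5.25
tool_pos: [0.679, -0.1227, 0.0457]
orientation: [2.106, 2.326, 0.008]
force: [0.4, 0.3, -0.6]
opening: 0.093
n 4 v mm/row [0.6, -0.6, 4.4] w/row [0.0016, -0.0002, 0.0008] | t 5.25 tcp [ 0.679  -0.1227  0.0457] F [ 0.4  0.3 -0.6] op 0.093
n 4 v mm/row [0.6, -0.6, 4.4] w/row [0.0016, -0.0002, 0.0008] | t 5.25 tcp [ 0.679  -0.1227  0.0457] F [ 0.4  0.3 -0.6] op 0.093
n 4 v mm/row [0.6, -0.6, 4.4] w/row [0.0016, -0.0002, 0.0008] | t 5.25 tcp [ 0.679  -0.1227  0.0457] F [ 0.4  0.3 -0.6] op 0.093
```

```bash
python3 -m pendant '[{"translation":[1,-1,6],"twist":[0.002,0,0.001],"grip":1},{"translation":[1,-1,6],"twist":[0.002,0,0.001],"grip":1},{"translation":[0.5,-0.5,5],"twist":[0.001,0,0.001],"grip":1},{"translation":[0,0,2],"twist":[0,0,0],"grip":1},{"translation":[0,0,0],"twist":[0,0,0],"grip":1},{"translation":[0,0,0],"twist":[0,0,0],"grip":-1},{"translation":[0,0,0],"twist":[0,0,0],"grip":-1},{"translation":[0,0,0],"twist":[0,0,0],"grip":-1},{"translation":[0,0,0],"twist":[0,0,0],"grip":-1},{"translation":[0,0,0],"twist":[0,0,0],"grip":-1}]' 30; python3 g.py .028 1
```

```text
t: 6.25
tool_pos: [0.6761, -0.1201, 0.025]
orientation: [2.112, 2.326, 0.002]
force: [0.0, 0.6, -0.4]
opening: 0.0575
n 1 v mm/row [-0.4, 0.5, -3.0] w/row [0.0009, -0.0007, 0.0001] | t 6.25 tcp [ 0.6761 -0.1201  0.025 ] F [ 0.   0.6 -0.4] op 0.0575
```

```bash
python3 -m pendant '[{"translation":[0,0,-2],"twist":[0,0,0],"grip":-1},{"translation":[0,0,0],"twist":[0,0,0],"grip":-1},{"translation":[0,0,0],"twist":[0,0,0],"grip":-1},{"translation":[0,0,0],"twist":[0,0,0],"grip":-1},{"translation":[0,0,0],"twist":[0,0,0],"grip":-1},{"translation":[0,0,0],"twist":[0,0,0],"grip":-1},{"translation":[0,0,0],"twist":[0,0,0],"grip":-1},{"translation":[0,0,0],"twist":[0,0,0],"grip":-1},{"translation":[0,0,0],"twist":[0,0,0],"grip":-1},{"translation":[0,0,0],"twist":[0,0,0],"grip":-1}]' 30; python3 g.py .028 1;python3 g.py .31 8
```

```text
t: 7.25
tool_pos: [0.6764, -0.1202, 0.0277]
orientation: [2.111, 2.326, 0.002]
force: [0.3, -0.4, 1.0]
opening: 0.0296
n 1 v mm/row [-0.3, 0.2, -0.3] w/row [0.0015, -0.0005, 0.0001] | t 7.25 tcp [ 0.6764 -0.1202  0.0277] F [ 0.3 -0.4  1. ] op 0.0296
n 8 v mm/row [-0.0, 0.1, -35.3] w/row [0.0002, -0.0001, 0.0] | t 7.25 tcp [ 0.6764 -0.1202  0.0277] F [ 0.3 -0.4  1. ] op 0.0296
```

```bash
python3 -m pendant '[{"translation":[0,0,-8],"twist":[0,0,0],"grip":-1},{"translation":[0,0,-15],"twist":[0,0,0],"grip":-1},{"translation":[0,0,-25],"twist":[0,0,0],"grip":-1},{"translation":[0,0,-32],"twist":[0,0,0],"grip":-1},{"translation":[0,0,-35],"twist":[0,0,0],"grip":-1},{"translation":[0,0,-35],"twist":[0,0,0],"grip":-1},{"translation":[0,0,-35],"twist":[0,0,0],"grip":-1},{"translation":[0,0,-35],"twist":[0,0,0],"grip":-1},{"translation":[0,0,-30],"twist":[0,0,0],"grip":-1},{"translation":[0,0,-15],"twist":[0,0,0],"grip":-1}]'
python3 - <<'E'
from h import *
print(robot.read_state()['q'])
r=np.radians(50);plan([.52,.10,.33],Rt([np.cos(r),np.sin(r),0],[0,0,-1]),10)
im,d,i=shot('wrist','w3.png')
E
```

```text
t: 8.25
tool_pos: [0.6725, -0.1194, 0.3078]
orientation: [-2.109, -2.323, 0.002]
force: [0.0, 0.3, -2.7]
opening: 0.0299
[-2.51340209e-01  3.48589226e-01  1.07492141e+00  9.56885684e-04
  1.72195253e+00 -3.47676181e-01]
n 10 v mm/row [17.7, -20.9, -2.2] w/row [-0.0004, -0.0001, 0.0795] | t 8.25 tcp [ 0.6725 -0.1194  0.3078] F [ 0.   0.3 -2.7] op 0.0299
```

View pics/w3.png

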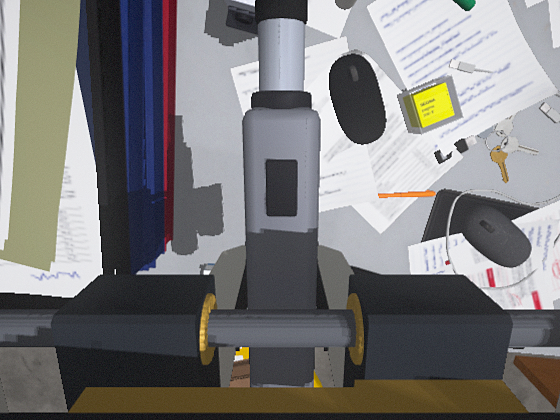

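The reader is held straight in the jaws, with the barrel at (283,200) and the nose at (281,50). I measure it in the tool frame.

```bash
python3 -m pendant '[{"translation":[18,-21,-2],"twist":[0,0,0.08],"grip":-1},{"translation":[18,-21,-2],"twist":[0,0,0.08],"grip":-1},{"translation":[18,-21,-2],"twist":[0,0,0.08],"grip":-1},{"translation":[18,-21,-2],"twist":[0,0,0.08],"grip":-1},{"translation":[18,-21,-2],"twist":[0,0,0.08],"grip":-1},{"translation":[18,-21,-2],"twist":[0,0,0.08],"grip":-1},{"translation":[18,-21,-2],"twist":[0,0,0.08],"grip":-1},{"translation":[18,-21,-2],"twist":[0,0,0.08],"grip":-1},{"translation":[18,-21,-2],"twist":[0,0,0.08],"grip":-1},{"translation":[18,-21,-2],"twist":[0,0,0.08],"grip":-1}]'
python3 - <<'E'
from h import *
s=robot.read_state();R0=R.from_rotvec([-2.109,-2.323,.002]).as_matrix();p0=np.array([.6725,-.1194,.3078])
P=(cloud(load('wrist'))-p0)@R0*1000
m=(P[...,2]>-45)&(P[...,2]<-10)&(abs(P[...,1])<25)&(P[...,0]>15)
b=m&(abs(P[...,1])<8)
for lo in range(20,130,6):
    k=b&(P[...,0]>=lo)&(P[...,0]<lo+6)
    k2=m&(P[...,0]>=lo)&(P[...,0]<lo+6)
    if k.sum()>5: print(lo+3,k.sum(),np.round(np.percentile(P[k][:,2],[10,50]),1),np.round(np.percentile(P[k2][:,1],[3,97]),1))
print('xmax barrel',np.nanmax(P[m&(P[...,2]<-31)][:,0]),'xmax',np.nanmax(P[m][:,0]))
print(s['q'])
c=np.radians(22.8);n=np.array([np.cos(c),0,-np.sin(c)]);Rg=Rt(n,[-np.sin(c),0,-np.cos(c)])
tag=np.array([.5819,.2575,.103]);ctr=tag-n*(.115+.09);tcp=ctr+Rg[:,2]*.019
print('pre target',tcp);plan(tcp,Rg,10)
np.savez('goal.npz',n=n,Rg=Rg,tag=tag)
E
```

```text
t: 9.3
tool_pos: [0.516, 0.1084, 0.3322]
orientation: [2.875, 1.267, 0.001]
force: [0.7, -0.3, -1.9]
opening: 0.0298
23 559 [-35.6 -34.9] [-13.   14.9]
29 580 [-35.6 -34.8] [-12.9  14.5]
35 558 [-37.1 -35.5] [-12.8  14.8]
41 632 [-37.4 -36.5] [-13.   14.6]
47 639 [-37.5 -36.5] [-12.9  14.8]
53 677 [-37.4 -36.5] [-12.7  14.6]
59 713 [-35.8 -34.8] [-12.9  14.5]
65 699 [-35.6 -34.9] [-12.7  14.7]
71 729 [-35.4 -34.4] [-12.6  14.1]
77 725 [-32.6 -31.4] [-10.4  11.9]
83 668 [-30.9 -28. ] [-8.   9.4]
89 725 [-28.8 -27.6] [-7.3  9.3]
95 731 [-28.9 -27.7] [-7.3  9.1]
101 765 [-28.8 -27.5] [-7.6  9. ]
107 851 [-29.7 -28.1] [-8.1  9.6]
113 240 [-29.7 -28.2] [-8.9 10.4]
xmax barrel 108.49673753637559 xmax 113.73481095355373
[ 1.09842059e-01 -8.60016356e-02  1.50312757e+00 -1.31424292e-05
  1.72390435e+00  8.50602288e-01]
pre target [0.38555526 0.2575     0.1649253 ]
n 10 v mm/row [-2.2, -18.7, 18.0] w/row [0.0165, -0.0375, 0.0819] | t 9.3 tcp [0.516  0.1084 0.3322] F [ 0.7 -0.3 -1.9] op 0.0298
```

```bash
python3 -m pendant '[{"translation":[-2,-19,18],"twist":[0.0165,-0.0375,0.082],"grip":-1},{"translation":[-2,-19,18],"twist":[0.0165,-0.0375,0.082],"grip":-1},{"translation":[-2,-19,18],"twist":[0.0165,-0.0375,0.082],"grip":-1},{"translation":[-2,-19,18],"twist":[0.0165,-0.0375,0.082],"grip":-1},{"translation":[-2,-19,18],"twist":[0.0165,-0.0375,0.082],"grip":-1},{"translation":[-2,-19,18],"twist":[0.0165,-0.0375,0.082],"grip":-1},{"translation":[-2,-19,18],"twist":[0.0165,-0.0375,0.082],"grip":-1},{"translation":[-2,-19,18],"twist":[0.0165,-0.0375,0.082],"grip":-1},{"translation":[-2,-19,18],"twist":[0.0165,-0.0375,0.082],"grip":-1},{"translation":[-2,-19,18],"twist":[0.0165,-0.0375,0.082],"grip":-1}]'
cat > a.py <<'E'
from h import *
import sys
g=np.load('goal.npz');n,Rg,tag=g['n'],g['Rg'],g['tag']
gap=float(sys.argv[1])/1000
tcp=tag-n*(.1145+gap)+Rg[:,2]*.020-Rg[:,1]*.0008
plan(tcp,Rg,int(sys.argv[2]))
s=robot.read_state();R0=R.from_rotvec(s['orientation']).as_matrix()
tip=s['tool_pos']+R0@[.1145,.0008,-.020];e=(tip-tag)@np.column_stack([n,Rg[:,1],Rg[:,2]])
print('tip rel tag mm (n,y,z)',np.round(e*1000,2),'Fn',round(float(s['force']@n),2),'torque',np.round(s['wrist_torque'],2),'align deg',round(float(np.degrees(np.arccos(R0[:,0]@n))),2))
E
python3 a.py 90 3; python3 -c "
from h import *
print(robot.read_state()['q']);shot('wrist','w4.png')
a,b,c=shot('side','s4.png')"
```

```text
t: 10.3
tool_pos: [0.3812, 0.2696, 0.1646]
orientation: [3.078, -0.052, -0.623]
force: [0.8, 0.4, -2.6]
opening: 0.0297
n 3 v mm/row [1.5, 3.7, -0.3] w/row [-0.002, 0.0006, -0.0108] | t 10.3 tcp [0.3812 0.2696 0.1646] F [ 0.8  0.4 -2.6] op 0.0297
tip rel tag mm (n,y,z) [-94.44  -7.45   1.18] Fn 1.78 torque [-0.05 -0.18  0.01] align deg 1.87
[0.38209146 0.16172166 1.60857339 0.15331827 1.74066665 1.98429725]
```

View pics/w4.png

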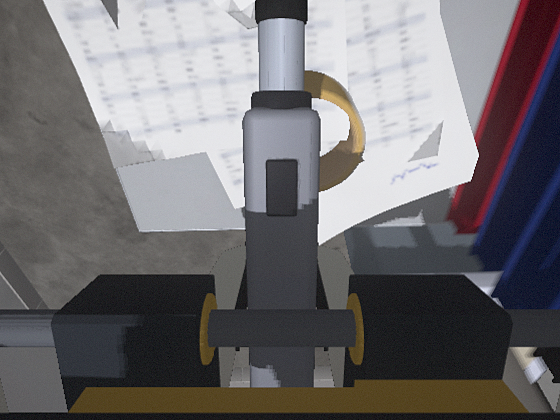

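The reader is still straight in the jaws at (283,190), with the tape below it and clear. I correct the lateral error first.

```bash
python3 -m pendant '[{"translation":[2,4,0],"twist":[-0.002,0.0006,-0.011],"grip":-1},{"translation":[2,4,0],"twist":[-0.002,0.0006,-0.011],"grip":-1},{"translation":[2,4,0],"twist":[-0.002,0.0006,-0.011],"grip":-1},{"translation":[10,0,0],"twist":[0,0,0],"grip":-1},{"translation":[15,0,0],"twist":[0,0,0],"grip":-1},{"translation":[15,0,0],"twist":[0,0,0],"grip":-1},{"translation":[10,0,0],"twist":[0,0,0],"grip":-1},{"translation":[0,0,0],"twist":[0,0,0],"grip":-1},{"translation":[0,0,0],"twist":[0,0,0],"grip":-1},{"translation":[0,0,0],"twist":[0,0,0],"grip":-1}]'; python3 a.py 15 4
```

```text
t: 11.4
tool_pos: [0.4391, 0.2538, 0.1444]
orientation: [-3.081, -0.015, 0.609]
force: [-0.7, 0.9, -2.5]
opening: 0.0299
n 4 v mm/row [4.5, -1.1, 0.7] w/row [0.0002, -0.0019, 0.0024] | t 11.4 tcp [0.4391 0.2538 0.1444] F [-0.7  0.9 -2.5] op 0.0299
tip rel tag mm (n,y,z) [-33.33   3.38  -3.66] Fn 0.34 torque [-0.03 -0.09 -0.02] align deg 0.71
```

```bash
python3 -m pendant '[{"translation":[0,-1.5,1],"twist":[0,-0.002,0.003],"grip":-1},{"translation":[0,-1.5,1],"twist":[0,-0.002,0.003],"grip":-1},{"translation":[0,-1,1],"twist":[0,-0.002,0.002],"grip":-1},{"translation":[0,0,0],"twist":[0,-0.002,0.002],"grip":-1},{"translation":[0,0,0],"twist":[0,0,0],"grip":-1},{"translation":[0,0,0],"twist":[0,0,0],"grip":-1},{"translation":[0,0,0],"twist":[0,0,0],"grip":-1},{"translation":[0,0,0],"twist":[0,0,0],"grip":-1},{"translation":[0,0,0],"twist":[0,0,0],"grip":-1},{"translation":[0,0,0],"twist":[0,0,0],"grip":-1}]'; python3 a.py 15 4
python3 - <<'E'
from h import *
im,_,_=shot('side');im2,_,_=shot('top')
A=cv2.resize(im[190:310,220:380],(400,300),interpolation=cv2.INTER_CUBIC);B=cv2.resize(im2[160:280,110:270],(400,300),interpolation=cv2.INTER_CUBIC)
cv2.imwrite('pics/m5.png',cv2.convertScaleAbs(np.hstack([A,B])[:,:,::-1],alpha=1.4))
E
```

```text
t: 12.4
tool_pos: [0.4368, 0.2586, 0.1422]
orientation: [3.079, 0.001, -0.621]
force: [-0.0, 0.3, -2.5]
opening: 0.03
n 4 v mm/row [4.9, 0.1, -0.0] w/row [0.0002, 0.0001, 0.0001] | t 12.4 tcp [0.4368 0.2586 0.1422] F [-0.   0.3 -2.5] op 0.03
tip rel tag mm (n,y,z) [-34.42  -0.39   0.09] Fn 0.97 torque [-0.02 -0.15  0.01] align deg 0.03
```

View pics/m5.png

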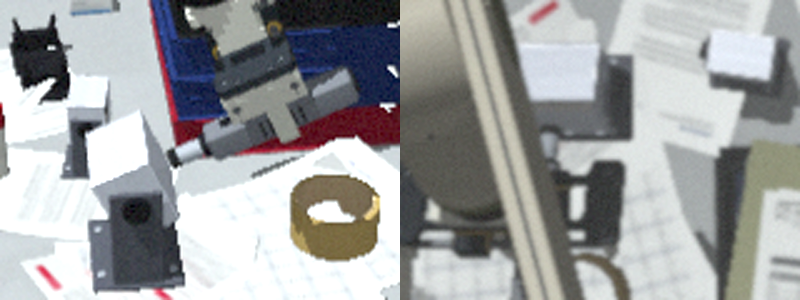

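The nose is in line with the mouth: it sits at crop (185,155) in the side view and near column 169 in the top view, the same column as the magazine's middle. I advance to just short of contact and average the force.

```bash
cat > f.py <<'E'
from h import *
import sys
g=np.load('goal.npz');n,Rg,tag=g['n'],g['Rg'],g['tag'];F=[];E=[]
for k in range(int(sys.argv[1])):
    robot.read_camera('side');s=robot.read_state();R0=R.from_rotvec(s['orientation']).as_matrix()
    F.append(s['force']@np.column_stack([n,Rg[:,1],Rg[:,2]]));E.append((s['tool_pos']+R0@[.1145,.0008,-.020]-tag)@np.column_stack([n,Rg[:,1],Rg[:,2]])*1000)
print('t',round(s['t'],2),'F(n,y,z)',np.round(np.mean(F,0),2),'sd',np.round(np.std(F,0),2),'tip',np.round(np.mean(E,0),2),'sd',np.round(np.std(E,0),2))
E
python3 f.py 6
python3 -m pendant '[{"translation":[5,0,0],"twist":[0,0,0],"grip":-1},{"translation":[6,0,0],"twist":[0,0,0],"grip":-1},{"translation":[6,0,0],"twist":[0,0,0],"grip":-1},{"translation":[6,0,0],"twist":[0,0,0],"grip":-1},{"translation":[4,0,0],"twist":[0,0,0],"grip":-1},{"translation":[2,0,0],"twist":[0,0,0],"grip":-1},{"translation":[0,0,0],"twist":[0,0,0],"grip":-1},{"translation":[0,0,0],"twist":[0,0,0],"grip":-1},{"translation":[0,0,0],"twist":[0,0,0],"grip":-1},{"translation":[0,0,0],"twist":[0,0,0],"grip":-1}]'; python3 f.py 6; python3 a.py 0 3
```

```text
t 12.8 F(n,y,z) [ 0.67 -0.26  1.41] sd [0.56 0.67 0.33] tip [-34.42  -0.38   0.09] sd [0.01 0.02 0.01]
t: 13.8
tool_pos: [0.4661, 0.2585, 0.1294]
orientation: [3.078, 0.0, -0.623]
force: [-0.8, -0.3, -1.7]
opening: 0.03
t 14.1 F(n,y,z) [0.56 0.18 1.86] sd [0.45 0.54 0.62] tip [-2.43 -0.22  0.62] sd [0.03 0.01 0.02]
n 3 v mm/row [0.8, 0.1, -0.2] w/row [0.0003, 0.0003, -0.0001] | t 14.1 tcp [0.4662 0.2585 0.1294] F [-0.7 -0.5 -2.6] op 0.0298
tip rel tag mm (n,y,z) [-2.37 -0.2   0.61] Fn 0.37 torque [-0.01 -0.18 -0.01] align deg 0.06
```

Not in contact yet. I step in by 2 mm at a time.

```bash
python3 -m pendant '[{"translation":[1,0,-0.2],"twist":[0,0,0],"grip":-1},{"translation":[1,0,-0.2],"twist":[0,0,0],"grip":-1},{"translation":[1,0,-0.2],"twist":[0,0,0],"grip":-1},{"translation":[0,0,0],"twist":[0,0,0],"grip":-1},{"translation":[0,0,0],"twist":[0,0,0],"grip":-1},{"translation":[0,0,0],"twist":[0,0,0],"grip":-1},{"translation":[0,0,0],"twist":[0,0,0],"grip":-1},{"translation":[0,0,0],"twist":[0,0,0],"grip":-1},{"translation":[0,0,0],"twist":[0,0,0],"grip":-1},{"translation":[0,0,0],"twist":[0,0,0],"grip":-1}]'; python3 f.py 5
```

```text
t: 15.1
tool_pos: [0.4683, 0.2585, 0.1289]
orientation: [3.077, 0.001, -0.626]
force: [-1.6, -1.0, -0.9]
opening: 0.0297
t 15.35 F(n,y,z) [-1.06 -0.1   1.45] sd [0.29 0.83 0.3 ] tip [-0.21 -0.26  0.57] sd [0.01 0.01 0.02]
```

Contact: Fn fell by 1.65 N at tip −0.2 mm. I press about 4 mm further.

```bash
python3 -m pendant '[{"translation":[1.5,0,0],"twist":[0,0,0],"grip":-1},{"translation":[1.5,0,0],"twist":[0,0,0],"grip":-1},{"translation":[1.5,0,-0.2],"twist":[0,0,0],"grip":-1},{"translation":[0,0,0],"twist":[0,0,0],"grip":-1},{"translation":[0,0,0],"twist":[0,0,0],"grip":-1},{"translation":[0,0,0],"twist":[0,0,0],"grip":-1},{"translation":[0,0,0],"twist":[0,0,0],"grip":-1},{"translation":[0,0,0],"twist":[0,0,0],"grip":-1},{"translation":[0,0,0],"twist":[0,0,0],"grip":-1},{"translation":[0,0,0],"twist":[0,0,0],"grip":-1}]'; python3 f.py 5
```

```text
t: 16.35
tool_pos: [0.472, 0.2585, 0.1275]
orientation: [3.076, 0.001, -0.629]
force: [-3.8, -1.4, -0.3]
opening: 0.0299
t 16.6 F(n,y,z) [-3.9   0.2   1.05] sd [0.7  0.42 0.43] tip [ 3.84 -0.31  0.68] sd [0.02 0.01 0.03]
```

```bash
python3 f.py 16
python3 - <<'E'
from h import *
im,_,_=shot('side');cv2.imwrite('pics/s6.png',cv2.convertScaleAbs(cv2.resize(im[200:290,240:370],(780,540),interpolation=cv2.INTER_CUBIC)[:,:,::-1],alpha=1.4))
E
```

```text
t 17.4 F(n,y,z) [-3.48  0.44  1.23] sd [0.48 0.42 0.59] tip [ 3.86 -0.3   0.66] sd [0.01 0.01 0.02]
```

View pics/s6.png

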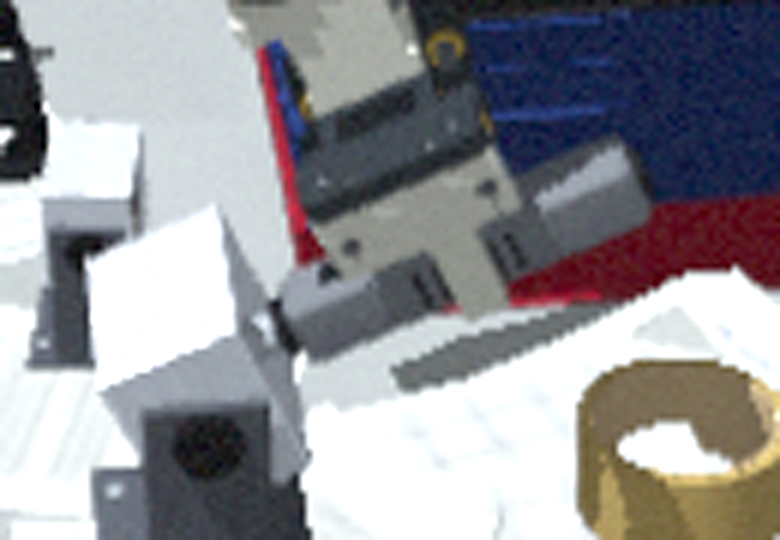

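The nose is inside the mouth, square to it, at (275,320). The force change is about 4 N, so the nose is in by about 4–5 mm, held steady for over 1.5 s. Now I retract.

```bash
python3 -m pendant '[{"translation":[-3,0,0],"twist":[0,0,0],"grip":-1},{"translation":[-8,0,0],"twist":[0,0,0],"grip":-1},{"translation":[-12,0,0],"twist":[0,0,0],"grip":-1},{"translation":[-12,0,0],"twist":[0,0,0],"grip":-1},{"translation":[-12,0,0],"twist":[0,0,0],"grip":-1},{"translation":[-12,0,0],"twist":[0,0,0],"grip":-1},{"translation":[-12,0,0],"twist":[0,0,0],"grip":-1},{"translation":[-12,0,0],"twist":[0,0,0],"grip":-1},{"translation":[-8,0,0],"twist":[0,0,0],"grip":-1},{"translation":[-4,0,0],"twist":[0,0,0],"grip":-1}]'
python3 - <<'E'
from h import *
r=np.radians(50);plan([.516,.11,.335],Rt([np.cos(r),np.sin(r),0],[0,0,-1]),10)
E
```

```text
t: 18.45
tool_pos: [0.3828, 0.2586, 0.1661]
orientation: [-3.081, 0.001, 0.611]
force: [0.2, -0.2, -1.7]
opening: 0.03
n 10 v mm/row [3.0, 18.4, -18.6] w/row [-0.0171, 0.0366, -0.0862] | t 18.45 tcp [0.3828 0.2586 0.1661] F [ 0.2 -0.2 -1.7] op 0.03
```

```bash
python3 -m pendant '[{"translation":[3,18.4,-18.6],"twist":[-0.017,0.0366,-0.086],"grip":-1},{"translation":[3,18.4,-18.6],"twist":[-0.017,0.0366,-0.086],"grip":-1},{"translation":[3,18.4,-18.6],"twist":[-0.017,0.0366,-0.086],"grip":-1},{"translation":[3,18.4,-18.6],"twist":[-0.017,0.0366,-0.086],"grip":-1},{"translation":[3,18.4,-18.6],"twist":[-0.017,0.0366,-0.086],"grip":-1},{"translation":[3,18.4,-18.6],"twist":[-0.017,0.0366,-0.086],"grip":-1},{"translation":[3,18.4,-18.6],"twist":[-0.017,0.0366,-0.086],"grip":-1},{"translation":[3,18.4,-18.6],"twist":[-0.017,0.0366,-0.086],"grip":-1},{"translation":[3,18.4,-18.6],"twist":[-0.017,0.0366,-0.086],"grip":-1},{"translation":[3,18.4,-18.6],"twist":[-0.017,0.0366,-0.086],"grip":-1}]'
cat > b.py <<'E'
from h import *
import sys
plan([.6764,-.1202,float(sys.argv[1])],R.from_rotvec([2.111,2.326,.002]).as_matrix(),int(sys.argv[2]))
E
python3 b.py .31 10
```

```text
t: 19.45
tool_pos: [0.5196, 0.1068, 0.3383]
orientation: [2.823, 1.375, 0.017]
force: [0.1, -0.0, -2.3]
opening: 0.0301
n 10 v mm/row [-17.0, 22.6, 2.9] w/row [0.0008, -0.0005, -0.0761] | t 19.45 tcp [0.5196 0.1068 0.3383] F [ 0.1 -0.  -2.3] op 0.0301
```

```bash
python3 -m pendant '[{"translation":[-17,22.6,2.9],"twist":[0,0,-0.076],"grip":-1},{"translation":[-17,22.6,2.9],"twist":[0,0,-0.076],"grip":-1},{"translation":[-17,22.6,2.9],"twist":[0,0,-0.076],"grip":-1},{"translation":[-17,22.6,2.9],"twist":[0,0,-0.076],"grip":-1},{"translation":[-17,22.6,2.9],"twist":[0,0,-0.076],"grip":-1},{"translation":[-17,22.6,2.9],"twist":[0,0,-0.076],"grip":-1},{"translation":[-17,22.6,2.9],"twist":[0,0,-0.076],"grip":-1},{"translation":[-17,22.6,2.9],"twist":[0,0,-0.076],"grip":-1},{"translation":[-17,22.6,2.9],"twist":[0,0,-0.076],"grip":-1},{"translation":[-17,22.6,2.9],"twist":[0,0,-0.076],"grip":-1}]'
python3 b.py .1 8
python3 - <<'E'
from h import *
s=robot.read_state();R0=R.from_rotvec(s['orientation']).as_matrix();shot('wrist','w7.png')
P=(cloud(load('wrist'))-s['tool_pos'])@R0*1000
m=(P[...,2]>-45)&(P[...,2]<-10)&(abs(P[...,1])<25)&(P[...,0]>15)
for lo in [23,29,65,71,77,83,95,107,113]:
    k2=m&(P[...,0]>=lo)&(P[...,0]<lo+6);k=k2&(abs(P[...,1])<8)
    if k.sum()>5: print(lo+3,k.sum(),np.round(np.percentile(P[k][:,2],[10,50]),1),np.round(np.percentile(P[k2][:,1],[3,97]),1))
print('xmax',np.nanmax(P[m][:,0]))
E
```

```text
t: 20.45
tool_pos: [0.6863, -0.1281, 0.3166]
orientation: [2.065, 2.347, 0.028]
force: [0.1, 0.7, -2.1]
opening: 0.03
n 8 v mm/row [1.1, -1.5, 27.1] w/row [0.0028, -0.0001, 0.0038] | t 20.45 tcp [ 0.6863 -0.1281  0.3166] F [ 0.1  0.7 -2.1] op 0.03
26 559 [-35.6 -34.8] [-12.9  14.6]
32 561 [-35.5 -34.7] [-12.8  14.9]
68 696 [-35.5 -34.7] [-13.   14.7]
74 735 [-34.6 -33. ] [-11.3  13.3]
80 705 [-32.1 -30.5] [-9.9 11.5]
86 694 [-28.9 -27.4] [-7.4  9.3]
98 745 [-28.8 -27.5] [-7.6  9.1]
110 674 [-29.7 -28.4] [-8.5 10. ]
xmax 113.93811929229405
```

The reader hasn't slipped in the grip: the tip is at x=113.9 mm and the top at −34.8 mm, as before. I descend.

```bash
python3 -m pendant '[{"translation":[1.1,-1.5,27],"twist":[0.003,0,0.004],"grip":-1},{"translation":[1.1,-1.5,27],"twist":[0.003,0,0.004],"grip":-1},{"translation":[1.1,-1.5,27],"twist":[0.003,0,0.004],"grip":-1},{"translation":[1.1,-1.5,27],"twist":[0.003,0,0.004],"grip":-1},{"translation":[1.1,-1.5,27],"twist":[0.003,0,0.004],"grip":-1},{"translation":[1.1,-1.5,27],"twist":[0.003,0,0.004],"grip":-1},{"translation":[1.1,-1.5,27],"twist":[0.003,0,0.004],"grip":-1},{"translation":[1.1,-1.5,25],"twist":[0.003,0,0.004],"grip":-1},{"translation":[0,0,0],"twist":[0,0,0],"grip":-1},{"translation":[0,0,0],"twist":[0,0,0],"grip":-1}]';python3 b.py .08 5
```

```text
t: 21.5
tool_pos: [0.6769, -0.1258, 0.0868]
orientation: [-2.111, -2.318, 0.007]
force: [-0.0, 0.1, -1.9]
opening: 0.03
n 5 v mm/row [1.1, 0.0, 1.4] w/row [-0.0018, -0.0002, -0.0006] | t 21.5 tcp [ 0.6769 -0.1258  0.0868] F [-0.   0.1 -1.9] op 0.03
```

```bash
python3 -m pendant '[{"translation":[2,0,3],"twist":[-0.003,0,-0.001],"grip":-1},{"translation":[2,0,3],"twist":[-0.003,0,-0.001],"grip":-1},{"translation":[1.5,0,3],"twist":[-0.003,0,-0.001],"grip":-1},{"translation":[0,0,3],"twist":[0,0,0],"grip":-1},{"translation":[0,0,3],"twist":[0,0,0],"grip":-1},{"translation":[0,0,0],"twist":[0,0,0],"grip":-1},{"translation":[0,0,0],"twist":[0,0,0],"grip":-1},{"translation":[0,0,0],"twist":[0,0,0],"grip":-1},{"translation":[0,0,0],"twist":[0,0,0],"grip":-1},{"translation":[0,0,0],"twist":[0,0,0],"grip":-1}]';python3 b.py .03 7
```

```text
t: 22.5
tool_pos: [0.6805, -0.121, 0.0779]
orientation: [2.105, 2.32, 0.012]
force: [-0.3, -1.5, -2.0]
opening: 0.0297
n 7 v mm/row [0.2, -0.6, 6.8] w/row [0.0015, 0.0003, 0.0] | t 22.5 tcp [ 0.6805 -0.121   0.0779] F [-0.3 -1.5 -2. ] op 0.0297
```

```bash
python3 -m pendant '[{"translation":[0.3,-1.2,5],"twist":[0.003,0,0],"grip":-1},{"translation":[0.3,-1.2,5],"twist":[0.003,0,0],"grip":-1},{"translation":[0.3,-1.2,5],"twist":[0.003,0,0],"grip":-1},{"translation":[0,-0.7,5],"twist":[0.001,0,0],"grip":-1},{"translation":[0,0,0],"twist":[0,0,0],"grip":-1},{"translation":[0,0,0],"twist":[0,0,0],"grip":-1},{"translation":[0,0,0],"twist":[0,0,0],"grip":-1},{"translation":[0,0,0],"twist":[0,0,0],"grip":-1},{"translation":[0,0,0],"twist":[0,0,0],"grip":-1},{"translation":[0,0,0],"twist":[0,0,0],"grip":-1}]';python3 b.py .029 6
```

```text
t: 23.5
tool_pos: [0.6757, -0.1204, 0.0556]
orientation: [2.11, 2.325, -0.002]
force: [0.0, 0.0, -2.9]
opening: 0.0297
n 6 v mm/row [0.0, 0.1, 4.4] w/row [-0.0002, 0.0004, 0.0] | t 23.5 tcp [ 0.6757 -0.1204  0.0556] F [ 0.   0.  -2.9] op 0.0297
```

Centred to under a millimetre. I go down the last 26 mm.

```bash
python3 -m pendant '[{"translation":[0,0.1,5],"twist":[0,0,0],"grip":-1},{"translation":[0,0.1,5],"twist":[0,0,0],"grip":-1},{"translation":[0,0.1,5],"twist":[0,0,0],"grip":-1},{"translation":[0,0.1,4],"twist":[0,0,0],"grip":-1},{"translation":[0,0,3],"twist":[0,0,0],"grip":-1},{"translation":[0,0,2],"twist":[0,0,0],"grip":-1},{"translation":[0,0,0],"twist":[0,0,0],"grip":-1},{"translation":[0,0,0],"twist":[0,0,0],"grip":-1},{"translation":[0,0,0],"twist":[0,0,0],"grip":-1},{"translation":[0,0,0],"twist":[0,0,0],"grip":-1}]';python3 b.py .0277 3
```

```text
t: 24.5
tool_pos: [0.676, -0.1204, 0.0292]
orientation: [2.111, 2.326, -0.002]
force: [1.1, -1.0, -2.7]
opening: 0.0294
n 3 v mm/row [0.1, 0.1, 0.5] w/row [-0.0005, 0.0007, 0.0] | t 24.5 tcp [ 0.676  -0.1204  0.0292] F [ 1.1 -1.  -2.7] op 0.0294
```

```bash
python3 -m pendant '[{"translation":[0,0,1],"twist":[0,0,0],"grip":-1},{"translation":[0,0,1],"twist":[0,0,0],"grip":-1},{"translation":[0,0,0],"twist":[0,0,0],"grip":-1},{"translation":[0,0,0],"twist":[0,0,0],"grip":-0.3},{"translation":[0,0,0],"twist":[0,0,0],"grip":0},{"translation":[0,0,0],"twist":[0,0,0],"grip":0.5},{"translation":[0,0,0],"twist":[0,0,0],"grip":1},{"translation":[0,0,0],"twist":[0,0,0],"grip":1},{"translation":[0,0,0],"twist":[0,0,0],"grip":1},{"translation":[0,0,0],"twist":[0,0,0],"grip":1}]';python3 b.py .22 8
```

```text
t: 25.5
tool_pos: [0.6777, -0.1208, 0.0294]
orientation: [2.108, 2.323, 0.001]
force: [-0.4, 0.0, -0.0]
opening: 0.0762
n 8 v mm/row [0.1, -0.1, -23.8] w/row [0.0003, 0.0004, 0.0] | t 25.5 tcp [ 0.6777 -0.1208  0.0294] F [-0.4  0.  -0. ] op 0.0762
```

```bash
python3 -m pendant '[{"translation":[0,0,0],"twist":[0,0,0],"grip":1},{"translation":[0,0,0],"twist":[0,0,0],"grip":1},{"translation":[0,0,-10],"twist":[0,0,0],"grip":1},{"translation":[0,0,-20],"twist":[0,0,0],"grip":1},{"translation":[0,0,-28],"twist":[0,0,0],"grip":1},{"translation":[0,0,-30],"twist":[0,0,0],"grip":1},{"translation":[0,0,-30],"twist":[0,0,0],"grip":1},{"translation":[0,0,-30],"twist":[0,0,0],"grip":1},{"translation":[0,0,-25],"twist":[0,0,0],"grip":1},{"translation":[0,0,-15],"twist":[0,0,0],"grip":1}]'
python3 - <<'E'
from h import *
im,d,i=shot('wrist','w8.png')
P=cloud(load('wrist'))
m=(P[...,2]>.056)&(P[...,2]<.068)&(abs(P[...,0]-.67)<.06)&(P[...,1]>-.23)&(P[...,1]<.03)
q=P[m];mu=q.mean(0);u,s,vt=np.linalg.svd((q-mu)[:,:2],full_matrices=False);a=vt[0]*np.sign(vt[0][1]);b=np.array([-a[1],a[0]])
al=(q-mu)[:,:2]@a;c=mu[:2]+a*(np.percentile(al,99.5)-.1135)
print('reader centre',c,a,np.percentile(al,[.5,99.5]))
for k in np.arange(-.08,.06,.02):
    s=(al>k)&(al<k+.02);print(round(k,2),np.round(np.median(q[s,2]),4))
shot('top','t8.png');Q=cloud(load('top'))
A=cv2.imread('pics/top0.png');B=cv2.imread('pics/t8.png')
cv2.imwrite('pics/m8.png',np.hstack([cv2.resize(cv2.imread('pics/w8.png'),(400,300)),cv2.resize(B,(400,300))]))
E
```

```text
t: 26.5
tool_pos: [0.6747, -0.1198, 0.2254]
orientation: [-2.111, -2.326, 0.003]
force: [-0.2, 0.0, -0.6]
opening: 0.0933
reader centre [ 0.67757918 -0.12091433] [-0.09857648  0.99512948] [-0.08633686  0.10196784]
-0.08 0.0621
-0.06 0.0621
-0.04 0.0622
-0.02 0.0621
0.0 0.0621
0.02 0.0625
0.04 0.0623
0.06 0.0593
```

View pics/m8.png

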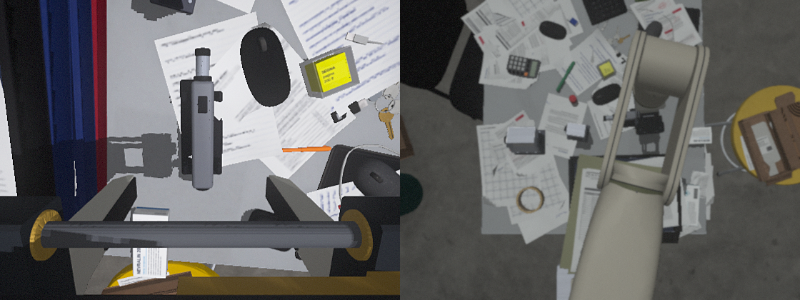

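The reader is back in its cradle at wrist view (203,120), level at z=0.062. Its centre is within about 1 mm of the first measurement and the axis within 0.2°. The tape, the glue stick and the carton look unmoved.

```bash
python3 -c "
from plant import robot
print(robot.close_job())"
```

```text
the job is handed in; nothing more can be done
None
```

I read the tag in the larger hopper with the touch reader, laid the reader back in its cradle and handed the job in at about 26.6 s of the 64 s. `close_job` gives no verdict, so the result rests on my own checks.

- **Press:** I gripped the reader at its middle with 30 N and aimed it within about 1 mm of the tag's middle, square to it. The nose went in about 4–5 mm, and I held it steady for about 1.7 s.
- **A small disagreement:** the force pointed to a slightly deeper press (4.1–4.5 N, or 5–6 mm) than the travel after contact (about 4.3 mm). Force noise was about ±0.5 N, and both values are inside the 1.5–7 mm reading range.
- **Return:** the reader hadn't slipped in the grip. It lies level in its cradle, about 1 mm and 0.2° from where it first lay. The gripper is open and well clear above it.
- **Glue stick, tape and carton:** they look unmoved in the last overhead view. I judged that by eye and didn't measure it.

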